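# Make up the service kit and the sample kit at the autosampler bench

## Robot

A 7-joint arm with a two-finger parallel gripper is mounted at the origin on the work surface. World frame = base frame: x ahead of the robot, y to its left, z up, the work surface at z = 0. Lengths are in mm, angles in rad, forces in N, time in s.
With the tool pointing down it reaches from about 425 to 825 mm from the base axis. Payload 3.6 kg.
Tool frame: the origin (TCP) lies between the finger pads; the fingertips stand 17 mm ahead of it and the grasp point (between the pads) lies 2 mm behind it (tips_ahead is the z of the fingertips in the tool frame, in mm); z points along the fingers, y is the line along which they close (so a half turn about z gives the same grasp; the last joint's range is limited). The gripper opens to 85 mm and grips with 20 to 120 N. Pads are 22 mm wide; open, the fingers measure 114 mm over their backs; the gripper's body (76 mm by 85 mm) begins 54 mm behind the grasp point. The pads swing forward as they close: fully open they stand 13 mm farther back than shut.
Start: joints at [1.141, 0.615, -0.013, 1.423, 0.008, 1.103, -0.04], TCP at [254.805, -597.945, 248.297] pointing down, gripper open.
Joint ranges: [-3.12, 3.12], [-0.3, 2.06], [-1.34, 1.32], [0.26, 2.42], [-1.36, 4.5], [0.01, 1.98], [-2.84, 2.84]. Speed limits (rad/s): [2.79, 2.79, 3.14, 3.14, 3.14, 3.14, 3.14].

## Interface

Orientations are given as a unit quaternion [w, x, y, z].
In Python, from cell import sense, snapshot, sign_off, tips_ahead gives the robot as it stands.
- The arm moves only by the shell command python3 -m inch 'ROWS' [OPENING]. ROWS is a JSON object of lists of equal length, an entry for each row: "delta_pos": the shift along the world's x, y, z as a fraction of full scale, a list of three; "roll": the turn about the world's z as a fraction of full scale. In form: {"delta_pos": [[tx, ty, tz], ...], "roll": [roll, ...]}. A call has 1 to 8 rows; each row shifts and turns the commanded pose from where the row before left it; what a row does not reach is not made up. Full scale, the value 1, is 3 cm for a shift and 8 degrees for a turn. A row lasts 1/10 s, in which the tool goes at most 50 mm and 8.59 degrees, less where a joint would pass 70% of its speed; a pose out of reach is approached as far as the arm can. A call with a number of a shift or a turn outside -1 to 1 is refused whole. A call with a gripper value outside its range is refused whole. OPENING is the closure in counts, from 0 (fully open) to 255 (shut), set as the call begins (- or left out, the last holds). The fingers move at their own pace and stop on an object; the grip force is fixed at half the most. Time passes only in rows, so rows that do not move let the fingers close. It gives the time, the measured TCP pose, the force, the opening and the grip force at its end, in the units of the state.
- sense(): the state, without advancing time (a new reading comes with each control period).
- snapshot(name): name is "scene" or "top"; returns a dict with "pixels" (480x640x3 uint8, red, green, blue), "K" (3x3 intrinsics, pixels), "rvec" (rotation vector, rad) and "tvec" (3), from world to camera coordinates, as OpenCV has them. Camera axes: x right, y down, z forward; pixel columns grow to the right and rows downward; lengths in mm; the calibration is good to about 2 mm. A picture is of the moment at which its call begins. There is no depth.
- sign_off(): hands the job in; it is judged then, once.
The state is a dict: "time_s": time; "qpos": joint angles; "qd": joint speeds; "effort": joint torques, N m; "ee_pos": TCP position; "tcp_rot": TCP orientation; "force": force on the tool from outside, world axes, zero at the start; "torque": the same for the moment, N m; "grip_width": finger opening in mm; "gripper_force": force on a finger pad.
Only numpy, scipy, OpenCV 4.12 (cv2) and the standard library are available. Lean on these libraries where they do the work, as an engineer would, in place of code of your own. Each camera call takes 0.05 s, during which the arm holds its last target. There are 200 camera calls.

## Task

Make up two kits for the autosampler from the loose stock on the bench. The service kit is the large three-bay tray: lay the spanner flat in its long bay, stand the finned metal inlet cap in the wider of the two short bays and the short clear vial in the narrower one; the sample kit is the small two-bay tray: stand the amber bottle in its wider bay and the tall clear vial in its narrower bay. Everything but the spanner stands upright on its bay's floor, and the vial rack, the beaker and the wash bottle stay where they are.

Things in the scene. Friction and masses are not known exactly. Their poses are not given: they have to be found in the camera images.
- large_tray: Large kit tray, fixed to the bench, black rims and grey floor, 150 (its x) by 158 (its y) mm, 12 mm tall; walls 4 mm, floor 4 mm thick, so the bays are 8 mm deep. Origin: centre of its underside; z up. Three bays, inner sizes and centres in its own frame: long bay 72 (x) by 150 (y) mm at x = -35, y = 0; wider short bay 66 by 92 mm at x = +38, y = -29; narrower short bay 66 by 54 mm at x = +38, y = +48.
- small_tray: Small kit tray, fixed to the bench, same make, 74 (its x) by 138 (its y) mm, 12 mm tall; walls and floor 4 mm, bays 8 mm deep. Origin: centre of its underside; z up. Two bays: wider bay 66 (x) by 72 (y) mm at x = 0, y = -29; narrower bay 66 by 54 mm at x = 0, y = +38.
- spanner: Double open-ended steel spanner lying flat, 124 mm long along its x, 8 mm thick; shank 14 mm wide over the middle 84 mm, heads up to 29 mm wide; both ends alike; about 70 g. Origin: middle of its underside, which is its centre of mass; z up.
- inlet_cap: Finned aluminium inlet cap, an upright round body with level cooling fins, 36 mm diameter, 40 mm tall, about 90 g. Origin: centre of its underside; z up.
- short_vial: Short clear glass vial with a plain closed black screw cap, standing; 28 mm diameter up to 34 mm height, then a neck and a cap of 24 mm diameter; 57 mm tall in all, about 40 g. Origin: centre of its underside; z up.
- tall_vial: Tall clear glass vial with a black screw cap that has a 15 mm pale septum in its middle, standing; 28 mm diameter up to 72 mm height, then a neck and a cap of 24 mm diameter; 95 mm tall in all, about 60 g. Origin: centre of its underside; z up.
- amber_bottle: Amber glass bottle with paper label and black cap, standing; 44 mm diameter up to 52 mm height, then a shoulder and a cap of 30 mm diameter; 80 mm tall in all, about 110 g. Origin: centre of its underside; z up.
- vial_rack: Bystander: low grey rack with small blue-capped vials, 70 by 160 mm, 44 mm tall, loose, beyond the stock. Leave alone. Origin: centre of its underside; z up.
- beaker: Bystander: empty glass beaker, 68 mm diameter, 85 mm tall, loose. Leave alone. Origin: centre of its underside; z up.
- wash_bottle: Bystander: white plastic bottle with blue cap, 60 mm diameter, 150 mm tall, loose. Leave alone. Origin: centre of its underside; z up.
There are look-alikes about, which are no part of the job. What is shaped like the short_vial but pink is not meant.

How it is judged (in metres and radians):
At the end, for the whole second after the job is handed in: Large tray: spanner flat in the long bay, inlet cap in the wider short bay, short vial in the narrower; small tray: amber bottle in the wider bay, tall vial in the narrower. Each between its bay's walls, underside within 3 mm of the floor, within 0.1 rad of upright (spanner: flat), at rest (x of spanner in the frame of large_tray between -0.066 and -0.004 m and y of spanner in the frame of large_tray between -0.07 and 0.07 m and z of spanner in the frame of large_tray between 0.001 and 0.007 m and angle between each of spanner, inlet_cap, short_vial, amber_bottle, tall_vial's own z axis and vertical below 0.1 rad and linear speed of each of spanner, inlet_cap, short_vial, amber_bottle, tall_vial below 0.02 m/s and angular speed of each of spanner, inlet_cap, short_vial, amber_bottle, tall_vial below 0.2 rad/s and angle between the x axis of spanner and the y axis of large_tray, either way round below 0.6 rad and x of inlet_cap in the frame of large_tray between 0.021 and 0.055 m and y of inlet_cap in the frame of large_tray between -0.059 and 0.001 m and z of inlet_cap in the frame of large_tray between 0.001 and 0.007 m and x of short_vial in the frame of large_tray between 0.017 and 0.059 m and y of short_vial in the frame of large_tray between 0.033 and 0.063 m and z of short_vial in the frame of large_tray between 0.001 and 0.007 m and x of amber_bottle in the frame of small_tray between -0.013 and 0.013 m and y of amber_bottle in the frame of small_tray between -0.045 and -0.013 m and z of amber_bottle in the frame of small_tray between 0.001 and 0.007 m and x of tall_vial in the frame of small_tray between -0.021 and 0.021 m and y of tall_vial in the frame of small_tray between 0.023 and 0.053 m and z of tall_vial in the frame of small_tray between 0.001 and 0.007 m); the robot touches nothing.
It fails at once if the vial rack is pushed more than 15 mm or tipped (distance of vial_rack from where it was at the start of the episode above 0.015 m or angle between vial_rack's own z axis and vertical above 0.3 rad).
It fails at once if the beaker is pushed more than 15 mm or tipped (distance of beaker from where it was at the start of the episode above 0.015 m or angle between beaker's own z axis and vertical above 0.3 rad).
It fails at once if the wash bottle is pushed more than 15 mm or tipped (distance of wash_bottle from where it was at the start of the episode above 0.015 m or angle between wash_bottle's own z axis and vertical above 0.3 rad).
It also fails if it takes over 112 s, if anything falls off the work surface, if the arm or the gripper's body presses on something with over 40 N, if the wrist force passes 120 N, or if a joint passes its speed limit or range.

## Working session

There is one attempt and no reset: what is moved stays moved. The work goes in short steps, Python scripts to look and compute and a shell command to move; the robot and the scene stay as the last step left them, time stands still between calls to the robot, and variables do not carry over. Pictures are saved under pics/ and viewed, at most 14 in all, crops included, and the job is handed in when it is done.

```bash
mkdir -p pics; ls
cat > h.py <<'E'
import numpy as np, cv2
from cell import sense, snapshot
def snap(name,out):
    s=snapshot(name); cv2.imwrite(f'pics/{out}.png',cv2.cvtColor(s['pixels'],cv2.COLOR_RGB2BGR))
    np.savez(f'pics/{out}.npz',**{k:np.array(v) for k,v in s.items()}); return s
def load(n): return np.load(f'pics/{n}.npz')
def world(s,u,v,z=0):
    R,_=cv2.Rodrigues(np.array(s['rvec'],float)); t=np.array(s['tvec'],float).ravel()
    c=-R.T@t; d=R.T@np.linalg.inv(s['K'])@np.array([u,v,1.]); k=(z-c[2])/d[2]; return (c+k*d).round(1)
def crop(n,x0,y0,x1,y1,out,f):
    im=cv2.imread(f'pics/{n}.png')[y0:y1,x0:x1]; cv2.imwrite(f'pics/{out}.png',cv2.resize(im,None,fx=f,fy=f,interpolation=cv2.INTER_CUBIC))
E
python3 - <<'E'
from h import *
for n in('scene','top'):
    s=snap(n,n+'0'); R,_=cv2.Rodrigues(np.array(s['rvec'],float)); print(n,(-R.T@np.array(s['tvec']).ravel()).round(0),np.array(s['K'])[0,0])
print(sense())
E
```

```text
pics
scene [1075.  438.  637.] 438.4971084724991
top [536.   7. 810.] 458.860213706918
{'time_s': 0.1, 'qpos': array([ 1.14149144,  0.61580513, -0.01260444,  1.4247674 ,  0.00810086,
        1.10340809, -0.04038339]), 'qd': array([ 0.00014308, -0.00063302,  0.00155523, -0.00335802,  0.00031447,
       -0.00135743, -0.00112075]), 'effort': array([ 1.38356190e-03, -4.70382822e+01,  2.60169413e-01, -1.71570808e+01,
        1.00555649e-02,  5.89466814e-03, -1.12752069e-06]), 'ee_pos': array([ 254.5454453, -597.3665575,  247.2557352]), 'tcp_rot': array([-1.14134204e-03,  9.79779038e-01,  2.00079159e-01, -2.52187941e-04]), 'force': array([ 0.48556322, -0.56109787,  0.34735048]), 'torque': array([-0.05278191,  0.02512964,  0.05033846]), 'gripper_force': 0.0, 'grip_width': 85.4949262574458}
```

View pics/top0.png

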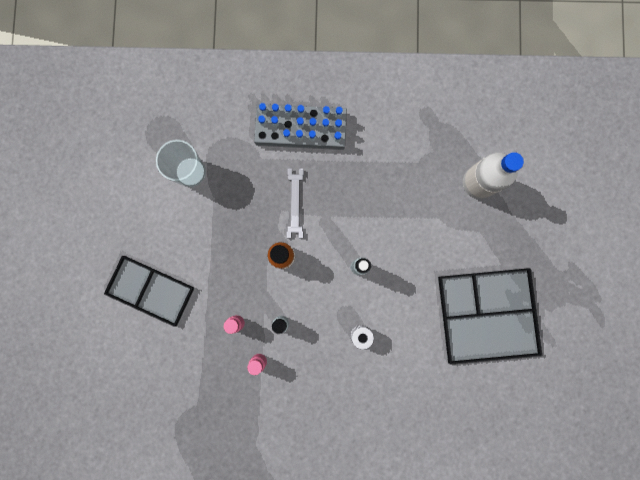

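View pics/scene0.png

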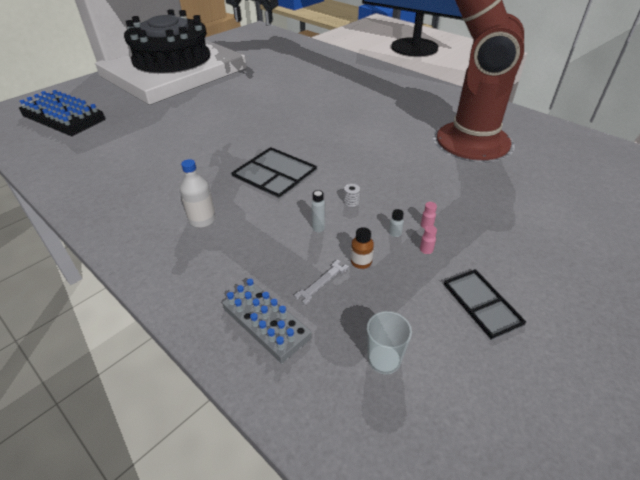

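Run:
```python
from h import *
crop('top0',215,160,415,360,'c1',3)
im=cv2.imread('pics/top0.png'); a=cv2.resize(im[250:330,100:200],None,fx=4,fy=4,interpolation=cv2.INTER_CUBIC); b=cv2.resize(im[260:370,430:550],None,fx=3,fy=3,interpolation=cv2.INTER_CUBIC)
o=np.zeros((340,770,3),np.uint8); o[:320,:400]=a; o[:330,405:765]=b; cv2.imwrite('pics/c2.png',o)
```

```text
(no output)
```

View pics/c1.png

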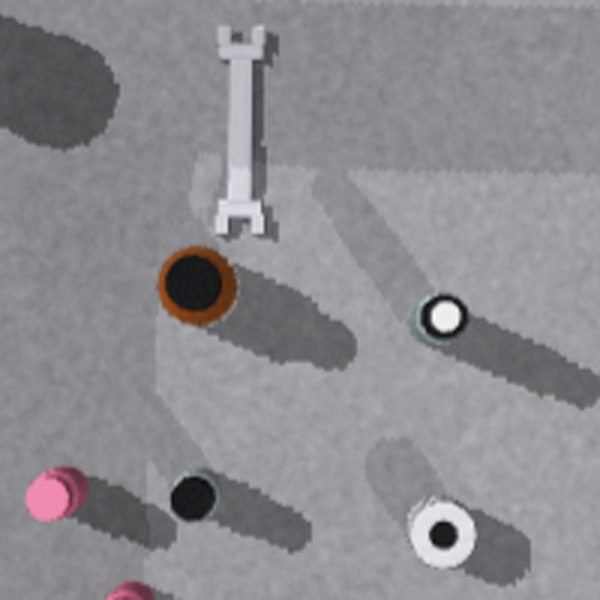

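View pics/c2.png

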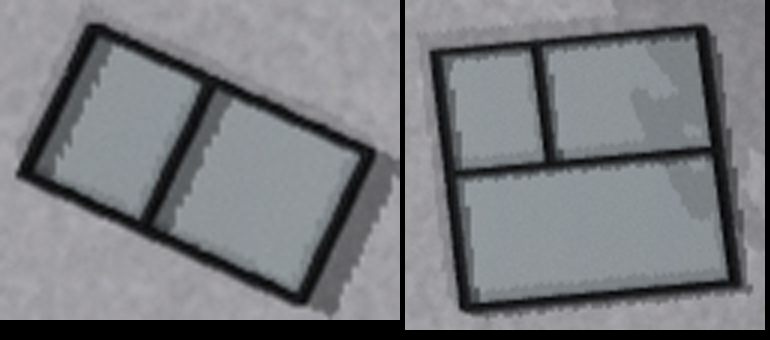

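```bash
cat >> h.py <<'E'
def fit(P,Q):  # 2D rigid
    P=np.array(P,float);Q=np.array(Q,float);p=P.mean(0);q=Q.mean(0);A=P-p;B=Q-q
    a=np.arctan2((A[:,0]*B[:,1]-A[:,1]*B[:,0]).sum(),(A*B).sum()); R=np.array([[np.cos(a),-np.sin(a)],[np.sin(a),np.cos(a)]])
    return a,R,q-R@p,np.linalg.norm(Q-(P@R.T+q-R@p),axis=1)
E
python3 - <<'E'
from h import *
s=load('top0')
for n,u,v,z in[('spC',295.3,203.3,8),('spT',295.3,169,8),('spB',295.3,237.7,8),('amber',279.7,254.3,80),('tall',363,265.3,95),('short',279.7,325.7,57),('cap',362.7,338,40),('pink1',231.7,325.2,57),('pink2',256,365,57),('rackL',256,147,0),('rackR',344,150,0),('beakbase',190,171,0)]: print(n,world(s,u,v,z))
for n,px,hx,hy,bays in[('small',[(123.5,256.2),(193.5,287.5),(176.5,325.7),(104.7,294)],37,69,{'amber':(0,-29),'tall':(0,38)}),('large',[(439,276.7),(530.3,268.7),(541.7,355),(449.3,363.3)],75,79,{'sp':(-35,0),'cap':(38,-29),'short':(38,48)})]:
    W=[world(s,u,v,12)[:2] for u,v in px]; 
    a,R,t,e=fit([(hx,hy),(hx,-hy),(-hx,-hy),(-hx,hy)],W); print(n,np.degrees(a).round(1),t.round(1),e.round(1)); 
    for k,b in bays.items(): print(' ',k,(R@b+t).round(1))
q=sense()
from scipy.spatial.transform import Rotation as Ro
w,x,y,z=q['tcp_rot']; print(Ro.from_quat([x,y,z,w]).as_matrix().round(3),np.degrees(np.arctan2(q['ee_pos'][1],q['ee_pos'][0])))
E
```

```text
spC [667.9  48.2   8. ]
spT [729.5  50.1   8. ]
spB [606.9  46.4   8. ]
amber [573.3  66.9  80. ]
tall [558.9 -64.5  95. ]
short [458.5  64.9  57. ]
cap [440.6 -71.7  40. ]
pink1 [457. 143.  57.]
pink2 [394.7 101.1  57. ]
rackL [770.  122.7   0. ]
rackR [768.3 -36.1   0. ]
beakbase [723.  239.9   0. ]
small -22.0 [507.4 296.8] [1.8 1.5 1.5 0.6]
  amber [496.5 269.9]
  tall [521.6 332. ]
large 6.8 [ 481.3 -292. ] [1.  1.6 1.2 1.4]
  sp [ 446.6 -296.1]
  cap [ 522.5 -316.2]
  short [ 513.4 -239.8]
[[ 0.92   0.392 -0.001]
 [ 0.392 -0.92   0.002]
 [-0.    -0.002 -1.   ]] -66.92053280090516
```

Candidates by description: for the short vial the black-capped one (280,326), pink look-alikes at (232,325) and (256,365) rejected. The tall vial is the septum cap at (363,265), amber bottle (280,254), inlet cap (363,338), spanner (295,203). The crop confirms these choices.

```bash
python3 -c "
from cell import tips_ahead
print(tips_ahead() if callable(tips_ahead) else tips_ahead)"
R='' ; python3 -m inch '{"delta_pos": [[0.34,0.97,0],[0.34,0.97,0],[0.34,0.97,0],[0.34,0.97,0],[0.34,0.97,0],[0.34,0.97,0],[0.34,0.97,0],[0.34,0.97,0]], "roll": [0.57,0.57,0.57,0.57,0.57,0.57,0.57,0.57]}' 0
python3 -m inch '{"delta_pos": [[0.34,0.97,0],[0.34,0.97,0],[0.34,0.97,0],[0.34,0.97,0],[0.34,0.97,0],[0.34,0.97,0],[0.34,0.97,0],[0.34,0.97,0]], "roll": [0.57,0.57,0.57,0.57,0.57,0.57,0.57,0.57]}'
```

```text
17.0
time_s: 0.9
ee_pos: [336.4, -363.7, 248.0]
tcp_rot: [-0.0, 0.867, 0.498, -0.0]
force: [0.4, 0.9, -0.8]
grip_width: 86.0
gripper_force: 0.0
time_s: 1.7
ee_pos: [417.9, -131.2, 248.1]
tcp_rot: [-0.0, 0.668, 0.744, -0.0]
force: [0.4, 0.7, 0.2]
grip_width: 85.7
gripper_force: 0.0
```

```bash
python3 -m inch '{"delta_pos": [[0.38,0.99,-0.6],[0.38,0.99,-0.6],[0,0,-1],[0,0,-1],[0,0,-1],[0,0,-1],[0,0,-1],[0,0,-0.5]], "roll": [0,0,0,0,0,0,0,0]}'
python3 -m inch '{"delta_pos": [[0,0,-0.4],[0,0,-0.25],[0,0,0]], "roll": [0,0,0]}'
python3 -m inch '{"delta_pos": [[0,0,0],[0,0,0],[0,0,0],[0,0,0],[0,0,0],[0,0,0]], "roll": [0,0,0,0,0,0]}' 255
```

```text
time_s: 2.5
ee_pos: [439.5, -72.8, 45.0]
tcp_rot: [-0.002, 0.669, 0.743, -0.001]
force: [-0.5, -0.4, 0.0]
grip_width: 85.5
gripper_force: 0.0
time_s: 2.8
ee_pos: [440.3, -72.9, 27.0]
tcp_rot: [-0.001, 0.669, 0.743, -0.001]
force: [0.1, 0.1, 0.3]
grip_width: 85.4
gripper_force: 0.0
time_s: 3.4
ee_pos: [441.2, -73.1, 28.6]
tcp_rot: [0.001, 0.669, 0.743, 0.0]
force: [-0.3, -0.3, 6.3]
grip_width: 34.5
gripper_force: 59.4
```

```bash
python3 -m inch '{"delta_pos": [[0,0,0.6],[0,0,1],[0.2,-0.6,0.4],[0.3,-0.9,0],[0.3,-0.9,0],[0.3,-0.9,0],[0.3,-0.9,0],[0.3,-0.9,0]], "roll": [0,0,0,0,0,0,0,0]}'
python3 -m inch '{"delta_pos": [[0.3,-0.9,0],[0.3,-0.9,0],[0.3,-0.9,0],[0.1,-0.3,-0.3],[0,0,-0.8],[0,0,-0.5],[0,0,0]], "roll": [0,0,0,0,0,0,0]}'; python3 -c "
from h import *
snap('top','t1');crop('t1',340,240,600,435,'c3',3)"
```

```text
time_s: 4.2
ee_pos: [491.6, -227.2, 87.9]
tcp_rot: [-0.0, 0.669, 0.743, -0.0]
force: [-0.5, 0.2, -0.6]
grip_width: 34.5
gripper_force: 59.9
time_s: 4.9
ee_pos: [519.4, -313.6, 36.8]
tcp_rot: [-0.004, 0.668, 0.744, -0.001]
force: [-0.5, -0.3, -1.1]
grip_width: 34.4
gripper_force: 59.9
```

View pics/c3.png

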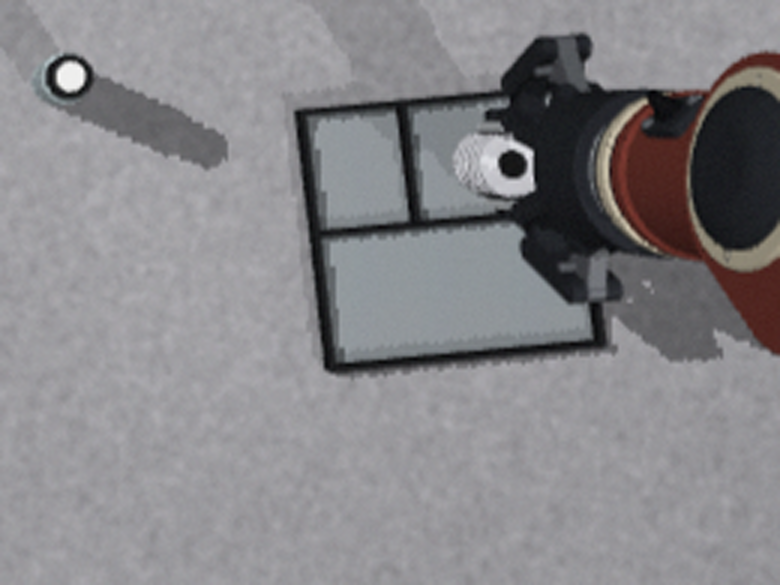

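```bash
python3 -m inch '{"delta_pos": [[0,0,-0.1],[0,0,0],[0,0,0]], "roll": [0,0,0]}'
```

```text
time_s: 5.25
ee_pos: [522.3, -315.9, 37.5]
tcp_rot: [0.001, 0.669, 0.743, 0.0]
force: [0.8, 0.7, -0.2]
grip_width: 34.3
gripper_force: 59.9
```

```bash
python3 -m inch '{"delta_pos": [[0,0,-0.1],[0,0,-0.04],[0,0,0],[0,0,0]], "roll": [0,0,0,0]}'
```

```text
time_s: 5.65
ee_pos: [521.8, -316.0, 32.8]
tcp_rot: [0.0, 0.669, 0.743, -0.0]
force: [-0.2, -0.6, 0.0]
grip_width: 34.6
gripper_force: 60.0
```

```bash
python3 -m inch '{"delta_pos": [[0,0,0],[0,0,0],[0,0,0],[0,0,0.3],[0,0,1],[0,0,1],[0,0,1],[-0.16,0.98,0]], "roll": [0,0,0,0,0,0,0,0]}' 0
python3 -m inch '{"delta_pos": [[-0.16,0.98,0],[-0.16,0.98,0],[-0.16,0.98,0],[-0.16,0.98,0],[-0.16,0.98,0],[-0.16,0.98,0],[-0.16,0.98,0],[-0.16,0.98,0]], "roll": [0,0,0,0,0,0,0,0]}'
python3 -m inch '{"delta_pos": [[-0.16,0.98,0],[-0.16,0.98,0],[-0.16,0.98,0],[-0.16,0.98,0],[0,0,0],[0,0,0]], "roll": [0,0,0,0,0,0]}'
```

```text
time_s: 6.45
ee_pos: [519.8, -292.5, 136.6]
tcp_rot: [0.007, 0.672, 0.741, 0.0]
force: [0.2, -0.3, 0.3]
grip_width: 85.1
gripper_force: 0.0
time_s: 7.25
ee_pos: [478.6, -50.1, 132.4]
tcp_rot: [0.001, 0.669, 0.743, 0.0]
force: [0.5, 0.7, -0.4]
grip_width: 85.5
gripper_force: 0.0
time_s: 7.85
ee_pos: [459.5, 66.8, 132.2]
tcp_rot: [0.0, 0.668, 0.744, 0.0]
force: [0.1, -0.7, -0.3]
grip_width: 85.3
gripper_force: 0.0
```

```bash
python3 -m inch '{"delta_pos": [[-0.03,-0.06,-1],[0,0,-1],[0,0,-0.8],[0,0,-0.5],[0,0,-0.2],[0,0,0],[0,0,0]], "roll": [0,0,0,0,0,0,0]}'
python3 -m inch '{"delta_pos": [[0,0,0],[0,0,0],[0,0,0],[0,0,0],[0,0,0],[0,0,0],[0,0,0]], "roll": [0,0,0,0,0,0,0]}' 255
```

```text
time_s: 8.55
ee_pos: [459.1, 63.9, 27.2]
tcp_rot: [0.0, 0.669, 0.743, 0.0]
force: [-0.1, 0.1, 0.6]
grip_width: 85.5
gripper_force: 0.0
time_s: 9.25
ee_pos: [458.7, 64.5, 27.2]
tcp_rot: [0.0, 0.669, 0.743, 0.0]
force: [-0.2, -0.2, 5.0]
grip_width: 26.1
gripper_force: 58.7
```

```bash
python3 -m inch '{"delta_pos": [[0,0,0.6],[0,0,1],[0,0,0.8],[0.16,-0.92,0],[0.16,-0.92,0],[0.16,-0.92,0],[0.16,-0.92,0],[0.16,-0.92,0]], "roll": [0,0,0,0,0,0,0,0]}'
python3 -m inch '{"delta_pos": [[0.17,-0.92,0],[0.17,-0.92,0],[0.17,-0.92,0],[0.17,-0.92,0],[0.17,-0.92,0],[0.17,-0.92,0],[0,0,0],[0,0,0]], "roll": [0,0,0,0,0,0,0,0]}'
python3 -m inch '{"delta_pos": [[0,0,-0.7],[0,0,-0.8],[0,0,-0.5],[0,0,-0.15],[0,0,0],[0,0,0]], "roll": [0,0,0,0,0,0]}'
```

```text
time_s: 10.05
ee_pos: [482.4, -74.7, 98.6]
tcp_rot: [-0.0, 0.669, 0.743, -0.0]
force: [0.5, 0.2, -0.0]
grip_width: 25.9
gripper_force: 59.0
time_s: 10.85
ee_pos: [512.5, -239.4, 98.2]
tcp_rot: [-0.001, 0.669, 0.743, -0.0]
force: [-0.7, 0.1, 0.2]
grip_width: 26.4
gripper_force: 59.0
time_s: 11.45
ee_pos: [513.7, -238.5, 34.9]
tcp_rot: [0.0, 0.668, 0.744, 0.0]
force: [-0.4, 0.9, 0.1]
grip_width: 26.7
gripper_force: 59.0
```

```bash
python3 -m inch '{"delta_pos": [[0,0,-0.1],[0,0,0],[0,0,0]], "roll": [0,0,0]}'
python3 -m inch '{"delta_pos": [[0,0,0],[0,0,0],[0,0,0],[0,0,0.3],[0,0,1],[0,0,1],[0,0,1],[0,0,0]], "roll": [0,0,0,0,0,0,0,0]}' 0
```

```text
time_s: 11.75
ee_pos: [513.2, -239.3, 31.5]
tcp_rot: [0.0, 0.669, 0.743, 0.0]
force: [-0.2, -0.3, -0.6]
grip_width: 25.9
gripper_force: 59.0
time_s: 12.55
ee_pos: [516.1, -239.8, 135.0]
tcp_rot: [0.004, 0.669, 0.743, 0.002]
force: [0.5, -0.5, -0.4]
grip_width: 85.7
gripper_force: 0.0
```

```bash
python3 -m inch '{"delta_pos": [[0.42,0.8,0],[0.42,0.8,0],[0.42,0.8,0],[0.42,0.8,0],[0.42,0.8,0],[0.42,0.8,0],[0.42,0.8,0],[0.42,0.8,0]], "roll": [-0.98,-0.98,-0.98,-0.98,-0.98,-0.98,-0.98,-0.98]}'
python3 -m inch '{"delta_pos": [[0.42,0.8,0],[0.42,0.8,0],[0.42,0.8,0],[0.42,0.8,0],[0,0,0],[0,0,0]], "roll": [-0.98,-0.98,-0.98,-0.98,0,0]}'; python3 -c "
from h import *
snap('scene','s1')"
```

```text
time_s: 13.35
ee_pos: [613.9, -46.0, 129.8]
tcp_rot: [-0.0, 0.959, 0.284, -0.0]
force: [0.2, 0.6, -1.6]
grip_width: 85.5
gripper_force: 0.0
time_s: 13.95
ee_pos: [663.7, 49.6, 129.5]
tcp_rot: [0.0, 1.0, 0.019, -0.001]
force: [-0.2, -0.5, -0.8]
grip_width: 85.7
gripper_force: 0.0
```

View pics/s1.png

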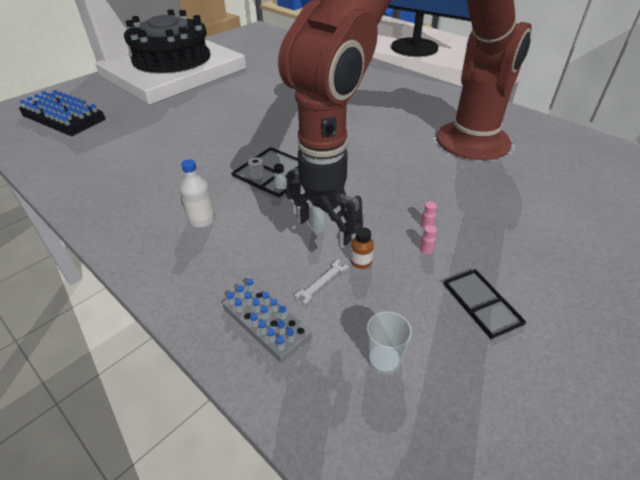

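```bash
python3 -m inch '{"delta_pos": [[0.12,-0.05,-1],[0,0,-1],[0,0,-0.9],[0,0,-0.5],[0,0,-0.25],[0,0,0],[0,0,0]], "roll": [0,0,0,0,0,0,0]}'
python3 -m inch '{"delta_pos": [[0,0,0],[0,0,0],[0,0,0],[0,0,0],[0,0,0],[0,0,0],[0,0,0],[0,0,0]], "roll": [0,0,0,0,0,0,0,0]}' 255
```

```text
time_s: 14.7
ee_pos: [668.9, 47.0, 21.8]
tcp_rot: [-0.0, 1.0, 0.017, 0.001]
force: [0.3, 0.1, 0.2]
grip_width: 85.6
gripper_force: 0.0
time_s: 15.5
ee_pos: [668.1, 47.5, 21.0]
tcp_rot: [-0.0, 1.0, 0.017, 0.0]
force: [-0.8, 1.1, 4.3]
grip_width: 11.2
gripper_force: 58.8
```

```bash
python3 -m inch '{"delta_pos": [[0,0,0.5],[0,0,1],[0,0,1],[0,0,1],[0,0,0.3],[-0.61,-0.95,0],[-0.61,-0.95,0],[-0.61,-0.95,0]], "roll": [0,0,0,0,0,0.98,0.98,0.98]}'
python3 -m inch '{"delta_pos": [[-0.61,-0.95,0],[-0.61,-0.95,0],[-0.61,-0.95,0],[-0.61,-0.95,0],[-0.61,-0.95,0],[-0.61,-0.95,0],[-0.61,-0.95,0],[-0.61,-0.95,0]], "roll": [0.98,0.98,0.98,0.98,0.98,0.98,0.98,0.98]}'
python3 -m inch '{"delta_pos": [[-0.61,-0.95,0],[0,0,0],[0,0,0]], "roll": [0.98,0,0]}'
```

```text
time_s: 16.3
ee_pos: [611.6, -39.0, 133.8]
tcp_rot: [0.0, 0.975, 0.224, -0.001]
force: [-0.5, -0.3, -1.7]
grip_width: 11.6
gripper_force: 58.7
time_s: 17.1
ee_pos: [465.1, -267.2, 133.9]
tcp_rot: [-0.001, 0.716, 0.698, -0.0]
force: [0.2, -0.6, -1.2]
grip_width: 11.3
gripper_force: 58.7
time_s: 17.4
ee_pos: [447.2, -295.4, 133.9]
tcp_rot: [-0.001, 0.67, 0.742, -0.0]
force: [0.1, 0.7, 0.0]
grip_width: 11.4
gripper_force: 58.8
```

```bash
python3 -c "
from h import *
snap('top','t2');crop('t2',340,220,600,415,'c4',3)"
```

```text
(no output)
```

View pics/c4.png

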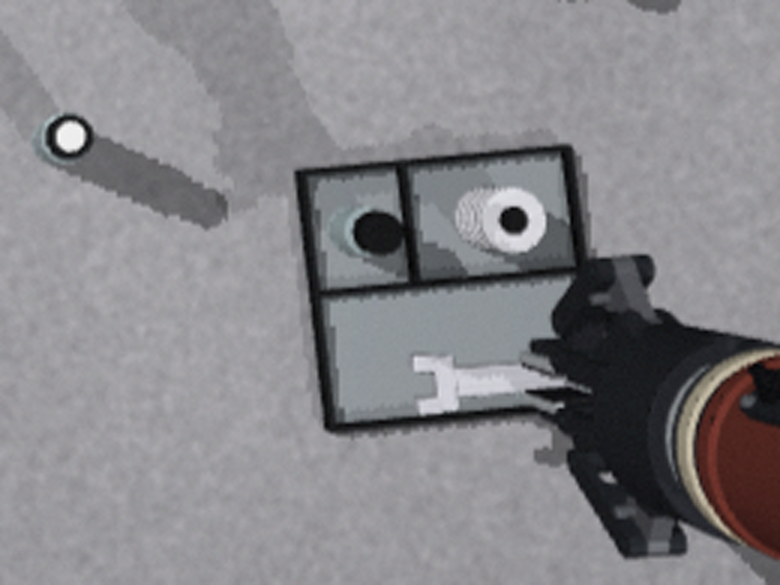

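```bash
python3 -m inch '{"delta_pos": [[0,0,-1],[0,0,-1],[0,0,-0.8],[0,0,-0.5],[0,0,-0.25],[0,0,0],[0,0,0]], "roll": [0,0,0,0,0,0,0]}'
```

```text
time_s: 18.15
ee_pos: [449.4, -294.0, 28.7]
tcp_rot: [0.001, 0.668, 0.744, 0.0]
force: [-0.4, -0.1, -0.4]
grip_width: 11.4
gripper_force: 58.8
```

```bash
python3 -m inch '{"delta_pos": [[0,0,-0.09],[0,0,0],[0,0,0]], "roll": [0,0,0]}'
python3 -m inch '{"delta_pos": [[0,0,0],[0,0,0],[0,0,0],[0,0,0.3],[0,0,0.6],[0,0,1],[0,0,1],[0,0,0.5]], "roll": [0,0,0,0,0,0,0,0]}' 165
python3 -c "
from h import *
snap('scene','s2');crop('s2',210,130,350,235,'c5',5)"
```

```text
time_s: 18.45
ee_pos: [448.5, -294.9, 25.9]
tcp_rot: [0.0, 0.669, 0.743, 0.0]
force: [-0.7, 0.6, -1.0]
grip_width: 11.1
gripper_force: 58.8
time_s: 19.25
ee_pos: [449.5, -295.0, 130.5]
tcp_rot: [0.002, 0.669, 0.743, 0.0]
force: [0.3, -1.4, -0.5]
grip_width: 30.0
gripper_force: 0.0
```

View pics/c5.png

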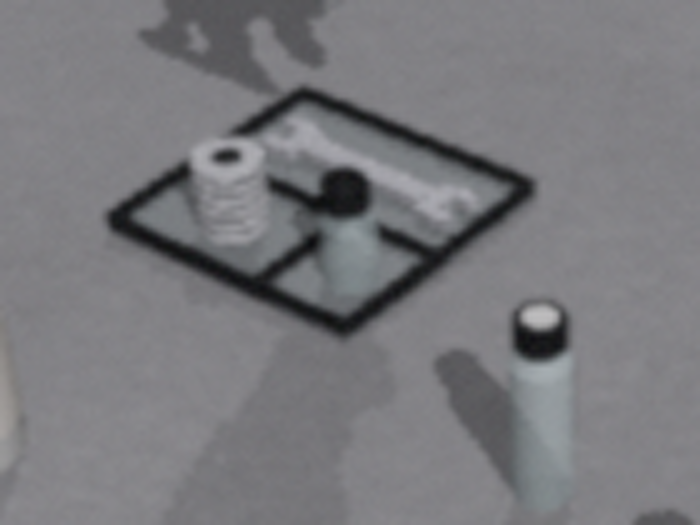

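```bash
python3 -m inch '{"delta_pos": [[0.32,0.93,0],[0.32,0.93,0],[0.32,0.93,0],[0.32,0.93,0],[0.32,0.93,0],[0.32,0.93,0],[0.32,0.93,0],[0.32,0.93,0]], "roll": [-0.27,-0.27,-0.27,-0.27,-0.27,-0.27,-0.27,-0.27]}' 0
python3 -m inch '{"delta_pos": [[0.32,0.93,0],[0.32,0.93,0],[0.32,0.93,0],[0.32,0.93,0],[0.32,0.93,0],[0,0,0],[0,0,0]], "roll": [-0.27,-0.27,-0.27,-0.27,-0.27,0,0]}'
```

```text
time_s: 20.1
ee_pos: [525.1, -70.3, 127.2]
tcp_rot: [-0.0, 0.773, 0.634, -0.0]
force: [-0.0, 0.5, -0.1]
grip_width: 85.1
gripper_force: 0.0
time_s: 20.8
ee_pos: [572.7, 68.8, 127.1]
tcp_rot: [-0.0, 0.829, 0.56, -0.0]
force: [0.3, -1.0, 0.4]
grip_width: 85.3
gripper_force: 0.0
```

```bash
python3 -m inch '{"delta_pos": [[0.02,-0.06,-0.8],[0,0,-1],[0,0,-0.7],[0,0,-0.4],[0,0,-0.13],[0,0,0],[0,0,0]], "roll": [0,0,0,0,0,0,0]}'
python3 -m inch '{"delta_pos": [[0,0,0],[0,0,0],[0,0,0],[0,0,0],[0,0,0],[0,0,0]], "roll": [0,0,0,0,0,0]}' 255
```

```text
time_s: 21.5
ee_pos: [574.5, 66.1, 37.5]
tcp_rot: [0.0, 0.829, 0.559, 0.001]
force: [0.9, 0.9, 1.0]
grip_width: 85.3
gripper_force: 0.0
time_s: 22.1
ee_pos: [574.2, 66.4, 37.4]
tcp_rot: [0.0, 0.829, 0.559, 0.001]
force: [-1.6, -0.4, 5.6]
grip_width: 42.4
gripper_force: 61.2
```

```bash
python3 -m inch '{"delta_pos": [[0,0,0.6],[0,0,1],[0,0,0.7],[-0.32,0.85,0],[-0.32,0.85,0],[-0.32,0.85,0],[-0.32,0.85,0],[-0.32,0.85,0]], "roll": [0,0,0,0,0,0,0,0]}'
python3 -m inch '{"delta_pos": [[-0.32,0.85,0],[-0.32,0.85,0],[-0.34,0.83,0],[0,0,-0.5],[0,0,-0.9],[0,0,-0.5],[0,0,0],[0,0,0]], "roll": [0,0,0,0,0,0,0,0]}'
```

```text
time_s: 22.9
ee_pos: [524.8, 194.5, 105.0]
tcp_rot: [-0.0, 0.829, 0.559, -0.001]
force: [-0.2, 0.0, -1.5]
grip_width: 42.4
gripper_force: 61.1
time_s: 23.7
ee_pos: [496.2, 269.6, 48.3]
tcp_rot: [-0.0, 0.829, 0.559, -0.0]
force: [0.0, 0.3, -0.3]
grip_width: 42.4
gripper_force: 61.1
```

```bash
python3 -m inch '{"delta_pos": [[0,0,-0.15],[0,0,-0.06],[0,0,0],[0,0,0]], "roll": [0,0,0,0]}'; python3 -c "
from h import *
snap('scene','s3');crop('s3',400,220,560,340,'c6',5)"
```

```text
time_s: 24.1
ee_pos: [496.5, 269.7, 42.5]
tcp_rot: [-0.0, 0.829, 0.559, 0.0]
force: [0.1, -0.7, -1.4]
grip_width: 42.5
gripper_force: 61.1
```

View pics/c6.png

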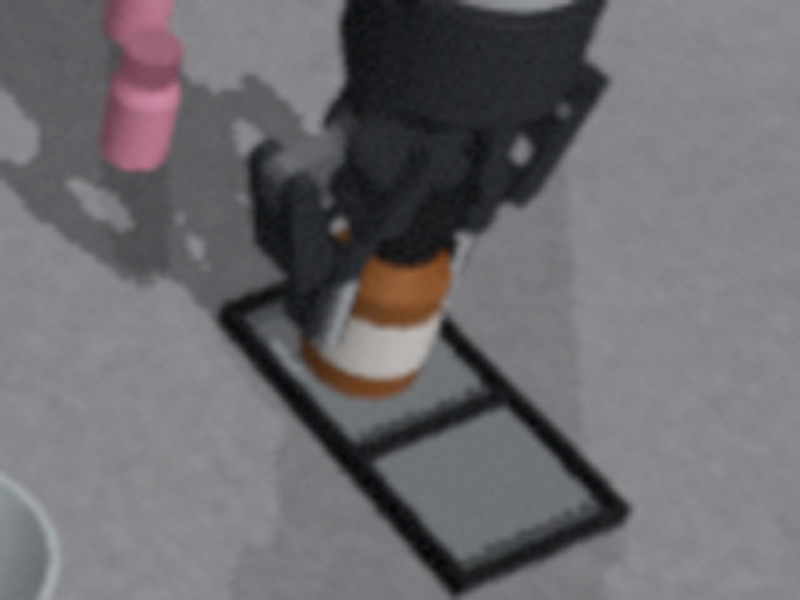

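```bash
python3 -m inch '{"delta_pos": [[0,0,0],[0,0,0],[0,0,0],[0,0,0.3],[0,0,1],[0,0,1],[0,0,1],[0,0,0]], "roll": [0,0,0,0,0,0,0,0]}' 0
python3 -m inch '{"delta_pos": [[0.17,-0.93,0],[0.17,-0.93,0],[0.17,-0.93,0],[0.17,-0.93,0],[0.17,-0.93,0],[0.17,-0.93,0],[0.17,-0.93,0],[0.17,-0.93,0]], "roll": [0,0,0,0,0,0,0,0]}'
python3 -m inch '{"delta_pos": [[0.17,-0.93,0],[0.17,-0.93,0],[0.17,-0.93,0],[0.17,-0.93,0],[0,0,0],[0,0,0]], "roll": [0,0,0,0,0,0]}'
```

```text
time_s: 24.95
ee_pos: [498.8, 271.5, 146.2]
tcp_rot: [0.0, 0.829, 0.559, 0.005]
force: [0.1, 0.1, -0.2]
grip_width: 85.1
gripper_force: 0.0
time_s: 25.75
ee_pos: [536.9, 45.2, 141.1]
tcp_rot: [-0.0, 0.829, 0.559, -0.0]
force: [0.8, -0.2, -1.1]
grip_width: 85.7
gripper_force: 0.0
time_s: 26.35
ee_pos: [557.1, -65.6, 140.9]
tcp_rot: [-0.0, 0.83, 0.558, -0.0]
force: [-0.6, 0.5, 0.4]
grip_width: 85.2
gripper_force: 0.0
```

To TCP z 52 (about −89 mm).

```bash
python3 -m inch '{"delta_pos": [[0.06,0.03,-0.8],[0,0,-1],[0,0,-0.7],[0,0,-0.4],[0,0,-0.06],[0,0,0],[0,0,0]], "roll": [0,0,0,0,0,0,0]}'
python3 -m inch '{"delta_pos": [[0,0,0],[0,0,0],[0,0,0],[0,0,0],[0,0,0],[0,0,0],[0,0,0]], "roll": [0,0,0,0,0,0,0]}' 255
```

```text
time_s: 27.05
ee_pos: [560.2, -63.9, 53.5]
tcp_rot: [0.001, 0.829, 0.559, 0.001]
force: [-0.1, -0.4, 0.0]
grip_width: 85.4
gripper_force: 0.0
time_s: 27.75
ee_pos: [559.5, -64.3, 52.8]
tcp_rot: [0.0, 0.829, 0.559, 0.0]
force: [-0.5, 0.2, 4.4]
grip_width: 26.5
gripper_force: 59.0
```

```bash
python3 -m inch '{"delta_pos": [[0,0,0.6],[0,0,1],[0,0,1],[0,0,0.8],[-0.09,0.94,0],[-0.09,0.94,0],[-0.09,0.94,0],[-0.09,0.94,0]], "roll": [0,0,0,0,0,0,0,0]}'
python3 -m inch '{"delta_pos": [[-0.09,0.94,0],[-0.09,0.94,0],[-0.09,0.94,0],[-0.09,0.94,0],[-0.09,0.94,0],[-0.09,0.94,0],[-0.09,0.94,0],[-0.09,0.94,0]], "roll": [0,0,0,0,0,0,0,0]}'
python3 -m inch '{"delta_pos": [[-0.09,0.94,0],[-0.09,0.94,0],[0,0,0],[0,0,-0.6],[0,0,-0.5],[0,0,0],[0,0,0]], "roll": [0,0,0,0,0,0,0]}'
```

```text
time_s: 28.55
ee_pos: [548.0, 49.5, 153.9]
tcp_rot: [-0.0, 0.829, 0.559, -0.0]
force: [0.2, -0.3, -0.6]
grip_width: 26.5
gripper_force: 59.0
time_s: 29.35
ee_pos: [526.4, 275.1, 153.7]
tcp_rot: [-0.0, 0.829, 0.559, -0.001]
force: [-0.1, 0.3, -0.7]
grip_width: 26.6
gripper_force: 59.0
time_s: 30.05
ee_pos: [521.5, 329.9, 121.1]
tcp_rot: [0.0, 0.829, 0.559, -0.001]
force: [-0.3, -0.4, -1.2]
grip_width: 26.2
gripper_force: 59.0
```

```bash
python3 -c "
from h import *
snap('top','t3');crop('t3',50,220,250,370,'c7',4)"
```

```text
(no output)
```

View pics/c7.png

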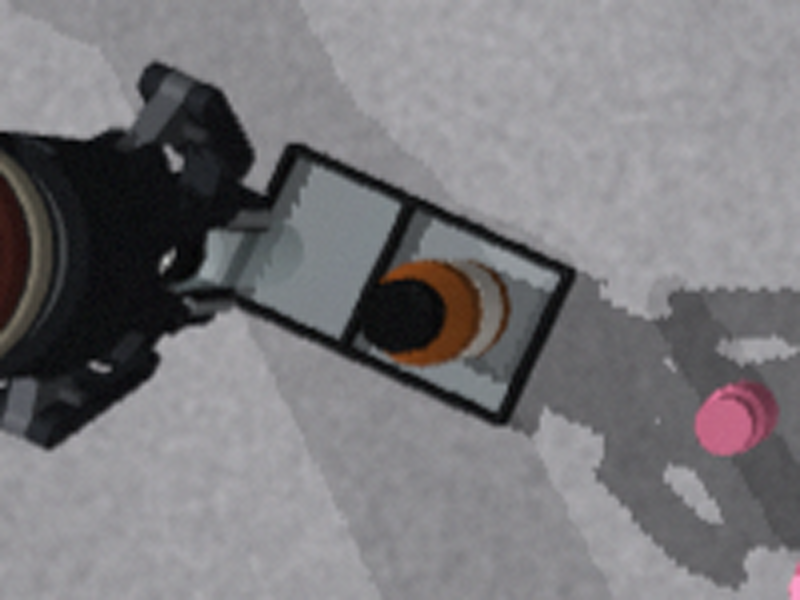

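```bash
python3 -m inch '{"delta_pos": [[0,0.05,-0.8],[0,0,-0.8],[0,0,-0.4],[0,0,0],[0,0,0]], "roll": [0,0,0,0,0]}'
```

```text
time_s: 30.6
ee_pos: [522.1, 332.5, 62.3]
tcp_rot: [-0.0, 0.829, 0.559, 0.001]
force: [-0.2, -0.0, -0.2]
grip_width: 26.4
gripper_force: 59.0
```

```bash
python3 -m inch '{"delta_pos": [[0,0,-0.1],[0,0,-0.05],[0,0,0],[0,0,0]], "roll": [0,0,0,0]}'
python3 -m inch '{"delta_pos": [[0,0,0],[0,0,0],[0,0,0],[0,0,0.3],[0,0,0.8],[0,0,1],[0,0,1],[0,0,0.5]], "roll": [0,0,0,0,0,0,0,0]}' 70
python3 -m inch '{"delta_pos": [[0,0,0.9],[0,0.8,0.3],[0,0.8,0],[0,0.8,0],[0,0.8,0],[0,0,0],[0,0,0],[0,0,0]], "roll": [0,0,0,0,0,0,0,0]}'
python3 -c "
from h import *
snap('scene','s4');snap('top','t4')
im=cv2.imread('pics/t4.png'); a=cv2.resize(im[240:340,95:215],None,fx=3,fy=3); b=cv2.resize(im[255:375,430:550],None,fx=3,fy=3); 
c=cv2.imread('pics/s4.png')[100:400,160:560]; o=np.zeros((600,770,3),np.uint8)
o[:300,:360]=a;o[:360-60,370:730]=b[:300];o[300:,:400]=c;cv2.imwrite('pics/c8.png',o)"
```

```text
time_s: 31.0
ee_pos: [521.6, 332.1, 57.2]
tcp_rot: [-0.0, 0.829, 0.559, 0.0]
force: [0.8, -0.3, -1.2]
grip_width: 26.5
gripper_force: 59.0
time_s: 31.8
ee_pos: [522.7, 333.1, 168.7]
tcp_rot: [-0.0, 0.829, 0.559, 0.003]
force: [0.6, 0.1, -0.2]
grip_width: 61.8
gripper_force: 0.0
time_s: 32.6
ee_pos: [522.1, 426.5, 201.1]
tcp_rot: [0.001, 0.83, 0.558, -0.0]
force: [0.2, -0.2, -0.3]
grip_width: 62.0
gripper_force: 0.0
```

View pics/c8.png

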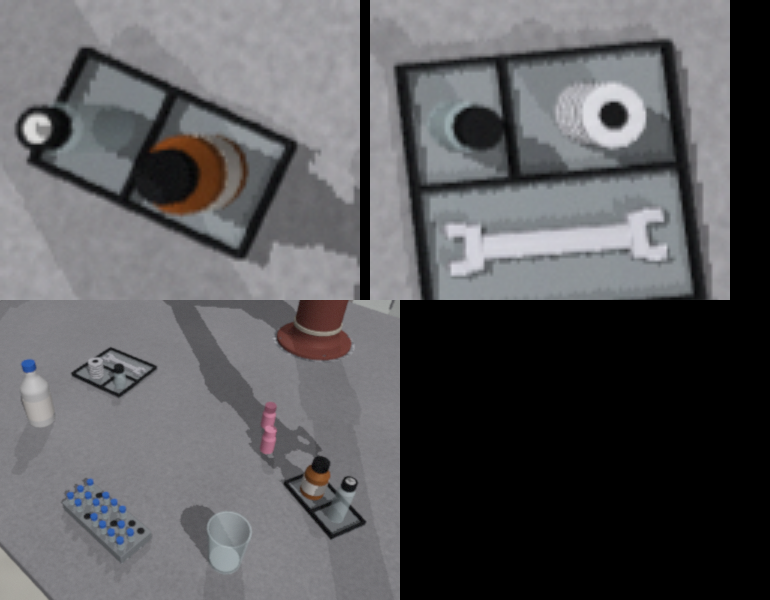

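Run:
```python
from h import *
s=load('t4')
print('short',world(s,466,297.7,61),'cap',world(s,511,293.3,44),'tall',world(s,95+40/3,240+128/3,99),'amber',world(s,95+166/3,240+177/3,84))
from cell import sign_off
print(sign_off())
```

```text
short [ 512.2 -235.1   61. ] cap [ 521.  -314.6   44. ] tall [521.1 329.9  99. ] amber [497.  268.5  84. ]
the job is handed in; nothing more can be done
None
```

Both kits are made up and I handed the job in at about 33 s; the final pictures show all five items upright (spanner flat) in their bays and the bystanders apparently unmoved, but `sign_off` gave no verdict.

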